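# Draw a dowel from its storage pipe and lay it on the sanding rests

### The arm

A 7-joint arm with a two-finger parallel gripper is mounted at the origin on the work surface. World frame = base frame: x ahead of the robot, y to its left, z up, the work surface at z = 0. Lengths are in m, angles in rad, forces in N, time in s.
With the tool pointing down it reaches from about 0.425 to 0.925 m from the base axis. Payload 6.8 kg.
Tool frame: the origin (TCP) lies midway between the tips of the shut fingers; the grasp point (between the pads) lies 19 mm behind it; z points along the fingers, y is the direction in which the jaws open and shut (so a half turn about z gives the same grasp; the last joint's range is limited). The gripper opens to 85 mm and grips with 20 to 120 N. Pads are 22 mm wide; open, the fingers measure 114 mm over their backs; the gripper's body (76 mm by 85 mm) begins 54 mm behind the grasp point. The pads swing forward as they close: fully open they stand 13 mm farther back than shut.
Start: joints at [-1.337, 0.477, 0.022, 1.555, -0.011, 1.109, -0.083], TCP at [0.226, 0.636, 0.231] pointing down, gripper open.
Joint ranges: [-2.96, 2.96], [-0.34, 2.1], [-1.41, 1.46], [0.24, 2.44], [-1.37, 4.51], [0.17, 1.92], [-2.96, 2.96]. Speed limits (rad/s): [2.39, 2.39, 3.14, 3.14, 3.14, 3.14, 3.14].

### API

Orientations are given as a unit quaternion [w, x, y, z].
In Python, from station import bot, vision gives the robot as it stands.
- The arm moves only by the tool move_arm, never from a script. Its argument "increments" is text: rows parted by semicolons, each of 7 numbers parted by spaces: the opening, from 0 (shut) to 1 (fully open), then the shift along the world's x, y, z in mm, then the turn, a rotation vector about the world's x, y, z in rad. In form: grip x y z rx ry rz; .... A call has exactly 8 rows; each row shifts and turns the commanded pose from where the row before left it; what a row does not reach is not made up. A row lasts 1/8 s, in which the tool goes at most 62.5 mm and 10.7 degrees, less where a joint would pass 70% of its speed; a pose out of reach is approached as far as the arm can. A call with a gripper value outside its range is refused whole. The fingers move at their own pace and stop on an object; "newtons" is the grip in N (left out, the last holds). Time passes only in rows, so rows that do not move let the fingers close, or fill a call up. It gives the time, the measured TCP pose, the force and the opening at its end, in the units of the state.
- bot.get_obs(): the state, without advancing time (a new reading comes with each control period).
- vision.read_camera(name): name is "scene" or "top" or "wrist"; returns (picture, depth): 400x640x3 uint8, red, green, blue; 400x640 float32, m along the optical axis (not along the pixel's ray), 0 where there is no reading.
- vision.calibration(name): a dict with "fx", "fy", "cx", "cy" (pixels), "R" (3x3) and "t" (3): a world point X has camera coordinates R X + t; the wrist camera has in their place "hand_eye" (4x4, takes a point from camera to tool coordinates, whose origin is the TCP and whose axes are the flange's). Camera axes: x right, y down, z forward; pixel columns grow to the right and rows downward; lengths in m; the calibration is good to about 2 mm. The wrist camera is an equidistant fisheye: a pixel r from the principal point sees the ray r / f radians off the axis. A picture is of the moment at which its call begins: read the wrist's pose just before it. calibration takes no time and is no camera call.
- bot.hand_in(): hands the job in, once; it reports no verdict.
The state is a dict: "t": time; "q": joint angles; "joint_vel": joint speeds; "joint_torque": joint torques, N m; "eef_pos": TCP position; "tool_rot": TCP orientation; "contact_force": force on the tool from outside, world axes, zero at the start; "torque": the same for the moment, N m; "gripper_width": opening from 0.0 (shut) to 1.0 (fully open).
Only numpy, scipy, OpenCV 4.12 (cv2) and the standard library are available. Lean on these libraries where they do the work, as an engineer would, in place of code of your own. Each camera call takes 0.05 s, during which the arm holds its last target.

### The job

Draw the wooden dowel out of the horizontal storage pipe: the notched board in front of the pipe stops your hand but lets the dowel through, so pull a stretch, let go, take a fresh hold and pull again until it is free. Then lay the dowel gently, not dropped, across both Y-shaped rests of the sanding cradle, centred so that it overhangs them about evenly, and let go. Leave the other things on the bench where they are.

Things in the scene. Friction and masses are not known exactly. Their poses are not given: they have to be found in the camera images.
- dowel_center (a point): Plain round hardwood dowel, 260 mm long, 24 mm in diameter, about 85 g; at the start it lies level in the pipe, with 55 to 80 mm of it sticking out of the mouth. This point is its centre; its x axis runs along the dowel (at the start towards the end that sticks out); it may roll about x. It drags only by friction (under 1 N) and stays where it is let go.
- mouth (a point): Open mouth of the fixed, level grey storage pipe (40 mm outside, 32 mm bore, 235 mm long, capped behind, on a plywood base 100 mm wide, 18 mm thick). The point is 75 mm above the bench, on the dowel's axis as it lies on the bore's floor; the pipe's top is at 99 mm. x points out of the mouth, the way to draw; z up. The dowel is clear of the pipe once its centre is over 130 mm along x.
- notch (a point): Fixed upright plywood board across the dowel's path, 16 mm thick, 130 mm wide, 105 mm high, its near face 125 mm from the mouth, with a notch open at the top: 36 mm wide, sill 59 mm above the bench, 4 mm below the dowel. The dowel slides through and then rests on the sill; fingers cannot pass. Point: in the notch, mid-board, 75 mm above the bench, axes as at the mouth. Nothing stands between board and mouth.
- cradle_seat (a point): Fixed sanding cradle: board 220 x 90 x 18 mm with two Y-shaped rests 20 mm thick, 75 mm either side of its middle along x. The arms slope at 45 degrees and form a V, bottom 75 mm, tips about 104 mm above the bench. The point is midway between the rests, 92 mm above the bench: the dowel's centre when it lies in both Vs. x runs along the dowel's final direction (either way round), z up.
- sanding_block: Bystander: cork sanding block, 102 x 67 x 30 mm, flat beside the pipe store. Origin at the centre of its underside.
- tumbler: Bystander: closed white drinks tumbler, 175 mm tall, 90 mm across, beyond the pipe. Origin at the centre of its underside.
- offcut: Bystander: timber offcut, 140 x 70 x 38 mm, flat beside the cradle. Origin at the centre of its underside.
- screwdriver: Bystander: screwdriver lying on the bench beside the cradle, about 200 mm long, under 40 mm high. Origin on its underside.
- glue_bottle: Bystander: yellow glue bottle, 170 mm tall, 60 mm across, standing at the back of the bench. Origin at the centre of its underside.
- tin: Bystander: round steel tin, 75 mm tall, 80 mm across, standing beyond the notched board. Origin at the centre of its underside.

How it is judged:
On the way:
1. the dowel has been drawn out until at least 110 mm of it shows, with at least 38 mm still in the pipe, and let go, for a fresh hold (x of dowel_center in the frame of mouth between -0.02 and 0.092 m and contact force between the fingers and dowel below 0.05 N), for 0.1 s.
At the end, for the whole second after the job is handed in: The dowel lies at rest in the Vs of both rests, let go: its centre within 25 mm of the middle of the cradle along its length, within 8 mm sideways and 7 mm in height of the seat point, and its axis within 4 degrees of the cradle's (x of dowel_center in the frame of cradle_seat between -0.025 and 0.025 m and y of dowel_center in the frame of cradle_seat between -0.008 and 0.008 m and z of dowel_center in the frame of cradle_seat between -0.007 and 0.007 m and angle between the x axis of dowel_center and the x axis of cradle_seat, either way round below 0.07 rad and contact force between dowel and cradle above 0.1 N and linear speed of dowel below 0.03 m/s and contact force between the fingers and dowel below 0.05 N); the robot touches nothing.
It fails at once if the dowel is dropped (moves faster than 0.7 m/s out of the hand) (contact force between the fingers and dowel below 0.05 N and linear speed of dowel above 0.7 m/s).
It fails at once if a bystander on the bench is shifted by more than 30 mm (distance of any of sanding_block, tumbler, offcut, screwdriver, glue_bottle, tin from where it was at the start of the episode above 0.03 m).
It also fails if it takes over 48 s, if anything falls off the work surface, if the arm or the gripper's body presses on something with over 40 N, if the wrist force passes 120 N, or if a joint passes its speed limit or range.

## Working session

There is one attempt and no reset: what is moved stays moved. The work goes in short steps, Python scripts to look and compute and a tool call to move; the robot and the scene stay as the last step left them, time stands still between calls to the robot, and variables do not carry over. Pictures are saved under pics/ and viewed, and the job is handed in when it is done.

Besides the shell and the picture viewer there is one more tool, called after ">>>" by a JSON object that holds its "op" and its "data". move_arm: Moves the arm, as the interface text tells. Its arguments: {"type":"object","properties":{"increments":{"type":"string"},"newtons":{"type":"number"}},"required":["increments"]}

```bash
ls; mkdir -p pics
python3 - <<'E'
from station import bot, vision
import cv2,numpy as np
print(bot.get_obs())
for n in ["scene","top"]:
    p,d=vision.read_camera(n)
    np.savez(f"{n}0.npz",p=p,d=d)
    cv2.imwrite(f"pics/{n}0.png",p[:,:,::-1])
    print(n,vision.calibration(n))
print(vision.calibration("wrist"))
E
```

```text
pics
{'t': 0.0, 'q': array([-1.33711748,  0.47786754,  0.02230893,  1.55643441, -0.01151508,
        1.10926669, -0.08313059]), 'joint_vel': array([-0.0008054 , -0.00033361,  0.00133743,  0.00029582, -0.00081576,
       -0.00169431, -0.00044689]), 'joint_torque': array([-6.31594794e-04, -5.96453619e+01,  1.60765328e+00, -2.81199324e+01,
        1.24118550e-02,  9.16584424e-03,  7.85843241e-06]), 'eef_pos': array([0.22603233, 0.63541667, 0.23028707]), 'tool_rot': array([-1.01823482e-04,  1.70052983e-01,  9.85434487e-01, -9.18647934e-04]), 'contact_force': array([-0.31126046,  0.08661163,  0.60536802]), 'torque': array([-0.00312343, -0.00254399,  0.01283357]), 'gripper_width': 0.9988665532562852}
scene {'fx': 381.25457741287977, 'fy': 381.25457741287977, 'cx': 318.5467603651919, 'cy': 194.20673878561337, 'R': array([[-0.48988165,  0.87169132,  0.0130466 ],
       [ 0.4887934 ,  0.28702718, -0.82383033],
       [-0.72187048, -0.39720227, -0.56668631]]), 't': array([ 0.34347739, -0.18565614,  1.4082199 ])}
top {'fx': 443.9766704458407, 'fy': 443.9766704458407, 'cx': 321.8044699873351, 'cy': 204.82466972577373, 'R': array([[ 0.00744798, -0.999958  ,  0.00534036],
       [-0.99717602, -0.00782615, -0.07469097],
       [ 0.07472963, -0.00476899, -0.99719243]]), 't': array([-0.07048118,  0.57867167,  1.23287516])}
{'fx': 309.70691628693146, 'fy': 309.70691628693146, 'cx': 317.4281641811361, 'cy': 204.93778686443852, 'hand_eye': array([[ 9.01605514e-04, -9.62352315e-01, -2.71803624e-01,
         6.74702400e-02],
       [ 9.99999588e-01,  8.39198913e-04,  3.45838386e-04,
         2.55837164e-04],
       [-1.04721065e-04, -2.71803823e-01,  9.62352675e-01,
        -1.42910093e-01],
       [ 0.00000000e+00,  0.00000000e+00,  0.00000000e+00,
         1.00000000e+00]])}
```

View pics/scene0.png

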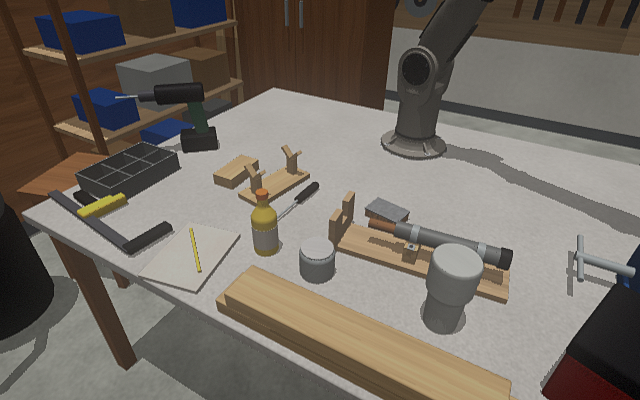

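View pics/top0.png

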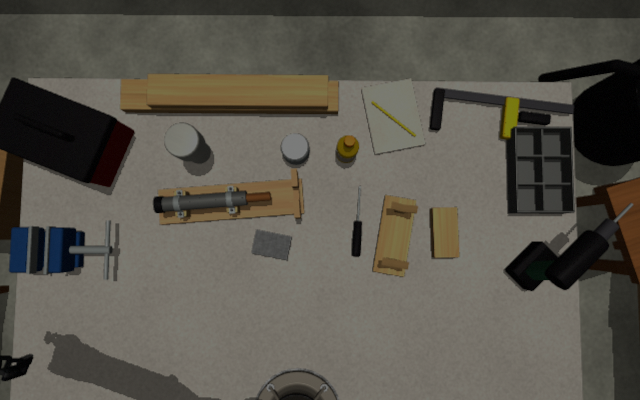

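The scene view shows the pipe store in the middle with the dowel end at about (372,224). The board is at (342,215), the cradle at (275,178) and the tumbler at (455,270). In the top view the pipe runs from (155,204) to (240,198), the dowel end is at (270,196), the board at (297,192) and the cradle at (395,235).

```bash
cat > h.py <<'E'
import numpy as np,cv2
from station import bot,vision
def pts(n,d):
    c=vision.calibration(n);v,u=np.mgrid[0:400,0:640]
    P=np.stack([(u-c['cx'])/c['fx']*d,(v-c['cy'])/c['fy']*d,d],-1)
    X=(P-c['t'])@c['R']; X[d==0]=np.nan
    return X
def proj(n,X):
    c=vision.calibration(n);P=np.asarray(X)@c['R'].T+c['t']
    return np.stack([P[...,0]/P[...,2]*c['fx']+c['cx'],P[...,1]/P[...,2]*c['fy']+c['cy']],-1)
E
python3 - <<'E'
from h import *
np.set_printoptions(precision=4,suppress=True)
z=np.load('top0.npz');X=pts('top',z['d']);p=z['p']
crop=cv2.resize(p[160:290,140:470,::-1],None,fx=2.4,fy=2.4,interpolation=cv2.INTER_CUBIC);cv2.imwrite('pics/crop0.png',np.clip(crop*1.6,0,255).astype(np.uint8))
h=np.clip(X[160:290,140:470,2]/.12,0,1);h=np.nan_to_num(h)
cv2.imwrite('pics/h0.png',cv2.resize(cv2.applyColorMap((h*255).astype(np.uint8),cv2.COLORMAP_JET),None,fx=2.4,fy=2.4,interpolation=cv2.INTER_NEAREST))
for u,v in [(200,202),(220,200),(255,197),(265,197),(268,196),(295,180),(297,205),(400,206),(393,265),(394,235),(445,235),(272,245),(294,148)]:
    print(u,v,X[v,u])
E
```

```text
200 202 [0.5786 0.2578 0.0961]
220 200 [0.5843 0.2048 0.0966]
255 197 [0.5937 0.1132 0.0891]
265 197 [0.5939 0.0864 0.0895]
268 196 [0.597  0.0788 0.0862]
295 180 [0.6387 0.006  0.1024]
297 205 [ 0.5722 -0.0001  0.1027]
400 206 [ 0.5731 -0.2762  0.0826]
393 265 [ 0.415  -0.2578  0.0757]
394 235 [ 0.4957 -0.2705  0.0182]
445 235 [ 0.4966 -0.4098  0.0354]
272 245 [0.4652 0.0717 0.0323]
294 148 [0.7302 0.0113 0.0753]
```

View pics/crop0.png

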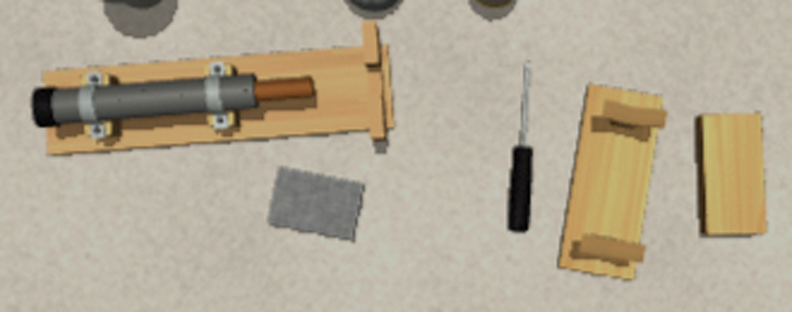

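View pics/h0.png

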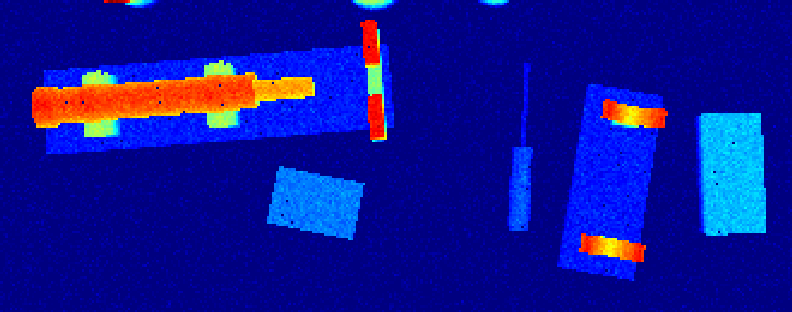

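The height map is clean. Pipe, dowel, board with notch, and both cradle rests stand out. Next I'll fit axes to them.

Run:
```python
from h import *
np.set_printoptions(precision=4,suppress=True)
z=np.load('top0.npz');X=pts('top',z['d']);H=X[...,2]
vv,uu=np.mgrid[0:400,0:640]
def box(u0,u1,v0,v1,lo,hi): 
    return X[(uu>=u0)&(uu<=u1)&(vv>=v0)&(vv<=v1)&(H>lo)&(H<hi)]
# pipe+dowel axis (column mid)
def fitcols(u0,u1,lo,hi):
    C=[]
    for u in range(u0,u1):
        q=box(u,u,185,216,lo,hi)
        if len(q)>2: C.append([(q[:,0].min()+q[:,0].max())/2,q[:,1].mean(),q[:,2].max(),np.ptp(q[:,0])])
    return np.array(C)
for n,a in [('pipe',(162,246,.078,.11)),('dowel',(249,271,.068,.11))]:
    C=fitcols(*a);f=np.polyfit(C[:,1],C[:,0],1);print(n,f,np.degrees(np.arctan(f[0])),C[:,3].mean(),C[:,1].min(),C[:,1].max())
    if n=='dowel':print(C)
b=box(285,305,165,222,.095,.12);print('board',b.mean(0),b.min(0),b.max(0))
f=np.polyfit(b[:,0],b[:,1],1);print('board line y=f(x)',f)
for hlf in [(165,188),(189,222)]:
    q=box(285,305,*hlf,.095,.12);print('  half',q[:,:2].min(0),q[:,:2].max(0))
# cradle
cs=[]
for v0,v1 in [(195,222),(250,275)]:
    q=box(370,425,v0,v1,.06,.115)
    r=cv2.minAreaRect(q[:,:2].astype(np.float32));print('rest',r,len(q));cs.append(r[0])
    # V bottom
    f=np.polyfit(q[:,1],q[:,0],1)
    yy=q[:,1]
    bins=np.arange(yy.min(),yy.max(),.006)
    print([(round(float(t+.003),3),round(float(q[(yy>=t)&(yy<t+.006),2].mean()),3)) for t in bins])
cs=np.array(cs);print(cs.mean(0),cs[0]-cs[1],np.linalg.norm(cs[0]-cs[1]),np.degrees(np.arctan2(*(cs[0]-cs[1])[::-1])))
q=box(370,425,190,280,.01,.028);r=cv2.minAreaRect(q[:,:2].astype(np.float32));print('cradle board',r)
```

```text
pipe [-0.0875  0.6056] -4.998801303095424 0.03732614631363459 0.13963134804752964 0.35922988155944996
dowel [-0.0732  0.6041] -4.186693193016452 0.020356578931942426 0.0748045340704914 0.13009544257645195
[[0.5945 0.1301 0.088  0.0214]
 [0.5946 0.1274 0.089  0.0212]
 [0.5947 0.1248 0.0881 0.0212]
 [0.5947 0.1219 0.09   0.021 ]
 [0.5944 0.1192 0.0883 0.0209]
 [0.5945 0.1165 0.0894 0.0214]
 [0.5958 0.1138 0.0891 0.0192]
 [0.5957 0.1111 0.0905 0.0191]
 [0.5973 0.1086 0.0882 0.0222]
 [0.5973 0.1058 0.0918 0.0222]
 [0.5977 0.1032 0.0882 0.0216]
 [0.5976 0.1007 0.0869 0.0218]
 [0.5976 0.0977 0.0921 0.0215]
 [0.5973 0.0951 0.0891 0.0212]
 [0.5978 0.0926 0.0897 0.0208]
 [0.5975 0.0898 0.0891 0.0213]
 [0.5977 0.0873 0.0895 0.0212]
 [0.5977 0.0846 0.0863 0.0215]
 [0.5988 0.0817 0.0872 0.0189]
 [0.5989 0.0791 0.0896 0.0184]
 [0.5988 0.0764 0.088  0.019 ]
 [0.5956 0.0748 0.0767 0.0111]]
board [0.6057 0.006  0.1041] [ 0.5405 -0.0058  0.0955] [0.6711 0.0196 0.1107]
board line y=f(x) [ 0.0847 -0.0453]
  half [0.6231 0.0003] [0.6711 0.0196]
  half [ 0.5405 -0.0058] [0.588  0.0107]
rest ((0.5697724223136902, -0.28300026059150696), (0.07013136893510818, 0.020186947658658028), 80.46539306640625) 213
[(-0.316, 0.1), (-0.31, 0.1), (-0.304, 0.095), (-0.298, 0.088), (-0.292, 0.083), (-0.286, 0.077), (-0.28, 0.076), (-0.274, 0.084), (-0.268, 0.088), (-0.262, 0.097), (-0.256, 0.102), (-0.25, 0.099)]
rest ((0.42211735248565674, -0.25836044549942017), (0.07074258476495743, 0.019862527027726173), 80.95291137695312) 206
[(-0.292, 0.099), (-0.286, 0.102), (-0.28, 0.095), (-0.274, 0.091), (-0.268, 0.083), (-0.262, 0.078), (-0.256, 0.077), (-0.25, 0.083), (-0.244, 0.09), (-0.238, 0.095), (-0.232, 0.102), (-0.226, 0.099)]
[ 0.4959 -0.2707] [ 0.1477 -0.0246] 0.14969682740022802 -9.473888752991758
cradle board ((0.49603623151779175, -0.2708698809146881), (0.09106272459030151, 0.2200881689786911), 80.53201293945312)
```

>>> {"op": "move_arm", "data": {"increments": "1 30 -44 0 0 0 -0.12;1 30 -44 0 0 0 -0.12;1 30 -44 0 0 0 -0.12;1 30 -44 0 0 0 -0.12;1 30 -44 0 0 0 -0.12;1 30 -44 0 0 0 -0.12;1 30 -44 0 0 0 -0.12;1 30 -44 0 0 0 -0.12", "newtons": 60}}

```text
t: 1.1
eef_pos: [0.4668, 0.2823, 0.2312]
tool_rot: [-0.0, 0.607, 0.794, -0.0]
contact_force: [0.6, 0.5, 0.0]
gripper_width: 1.001
```

>>> {"op": "move_arm", "data": {"increments": "1 32 -46 0 0 0 -0.045;1 32 -46 0 0 0 -0.045;1 33 -46 0 0 0 -0.044;1 33 -46 0 0 0 -0.044;1 0 0 -30 0 0 0;1 0 0 -30 0 0 0;1 0 0 -20 0 0 0;1 0 0 0 0 0 0"}}

```text
t: 2.1
eef_pos: [0.5948, 0.0998, 0.1495]
tool_rot: [-0.001, 0.674, 0.739, -0.002]
contact_force: [0.2, 0.6, 1.0]
gripper_width: 0.999
```

Run:
```python
from h import *
from scipy.spatial.transform import Rotation as Ro
o=bot.get_obs();p,d=vision.read_camera('wrist');print(o['eef_pos'],o['tool_rot'],o['q'])
np.savez('w1.npz',p=p,d=d,pos=o['eef_pos'],q=o['tool_rot'])
cv2.imwrite('pics/w1.png',p[:,:,::-1])
```

```text
[0.59478814 0.09976854 0.14954091] [-0.00100704  0.67418771  0.73855733 -0.00172896] [-0.59240455  0.47685469  0.42980459  1.8291967  -0.24764158  0.89257807
  0.0434913 ]
```

View pics/w1.png

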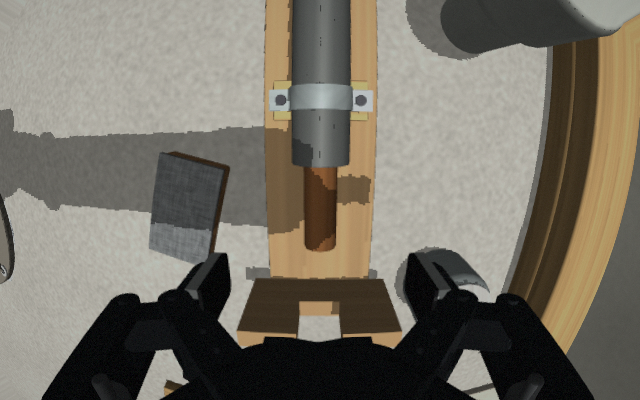

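The wrist view shows the dowel centred at column 320, with its end at row 248, the pipe mouth at row 165 and the board behind at row 300. The dowel is about 2 mm off in x, which agrees with the top-camera fit.

>>> {"op": "move_arm", "data": {"increments": "1 2 0 -25 0 0 0;1 0 0 -25 0 0 0;1 0 0 -25 0 0 0;1 0 0 -20 0 0 0;1 0 0 0 0 0 0;0 0 0 0 0 0 0;0 0 0 0 0 0 0;0 0 0 0 0 0 0", "newtons": 60}}

```text
t: 3.15
eef_pos: [0.5987, 0.1001, 0.057]
tool_rot: [0.0, 0.674, 0.739, 0.001]
contact_force: [1.7, -0.2, -0.2]
gripper_width: 0.375
```

>>> {"op": "move_arm", "data": {"increments": "0 0 0 0 0 0 0;0 0 0 0 0 0 0;0 0.9 -10 0 0 0 0;0 1.3 -15 0 0 0 0;0 1.3 -15 0 0 0 0;0 1.0 -12 0 0 0 0;0 0.8 -10 0 0 0 0;0 0 0 0 0 0 0"}}

```text
t: 4.15
eef_pos: [0.6035, 0.0361, 0.0563]
tool_rot: [0.0, 0.675, 0.738, -0.0]
contact_force: [0.1, -0.7, 0.7]
gripper_width: 0.26
```

```bash
cat > look.py <<'E'
import sys
from h import *
n=sys.argv[1]
o=bot.get_obs();p,d=vision.read_camera('wrist')
cv2.imwrite(f'pics/{n}.png',p[:,:,::-1]);print(o['t'],o['eef_pos'],o['contact_force'],o['gripper_width'])
E
python3 look.py w2
```

```text
4.15 [0.60352519 0.03607044 0.05627495] [ 0.0680098  -0.7155022   0.68989444] 0.2601181855309924
```

View pics/w2.png

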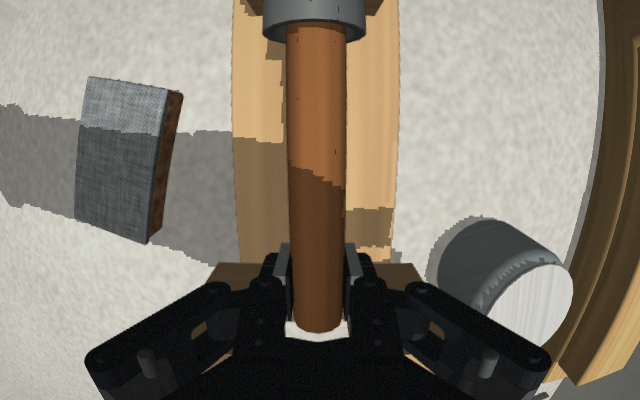

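The dowel followed the pull: it runs from the pipe mouth at row 20 to the jaws at row 330. Next I'll release it and go back for a fresh hold.

>>> {"op": "move_arm", "data": {"increments": "0.6 0 0 0 0 0 0;0.6 0 0 0 0 0 0;0.6 0 0 0 0 0 0;0.6 0 0 0 0 0 0;0.6 -1.7 20 0 0 0 0;0.6 -2.2 25 0 0 0 0;0.6 -1.7 20 0 0 0 0;0.6 -1 11 0 0 0 0"}}

```text
t: 5.2
eef_pos: [0.5966, 0.1165, 0.0562]
tool_rot: [-0.0, 0.673, 0.739, 0.0]
contact_force: [0.3, -1.3, 0.1]
gripper_width: 0.603
```

```bash
python3 look.py w3
python3 - <<'E'
from h import *
p,d=vision.read_camera('top');X=pts('top',d);np.savez('top3.npz',p=p,d=d)
cv2.imwrite('pics/top3.png',cv2.resize(np.clip(p[140:290,140:470,::-1]*1.5,0,255).astype(np.uint8),None,fx=2.4,fy=2.4))
E
```

```text
5.2 [0.5966094  0.1165238  0.05622859] [ 0.25666422 -1.33824353  0.11093321] 0.6028016363939187
```

View pics/w3.png

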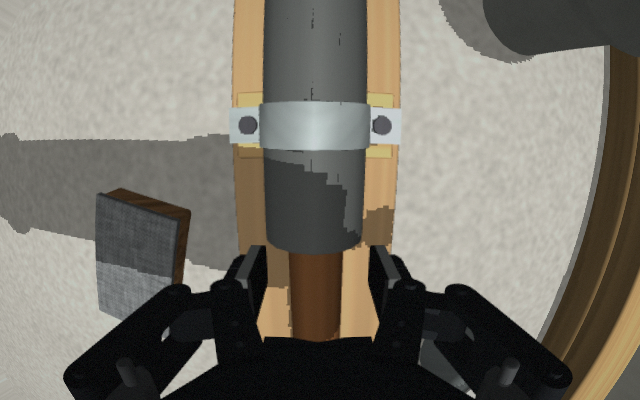

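View pics/top3.png

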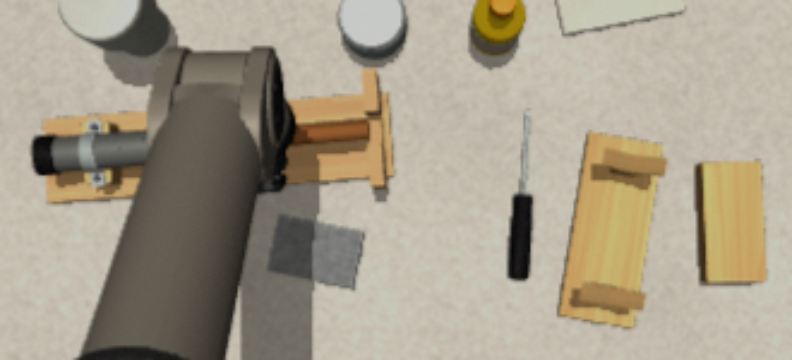

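The top view shows the released dowel with its tip at the near face of the board (crop column about 369). That puts about 125 mm out of the pipe, so its centre is at about -5 mm and the first stage is met. Now for the second pull.

>>> {"op": "move_arm", "data": {"increments": "0 0 0 0 0 0 0;0 0 0 0 0 0 0;0 0 0 0 0 0 0;0 0 0 0 0 0 0;0 0.9 -10 0 0 0 0;0 1.5 -17 0 0 0 0;0 1.5 -17 0 0 0 0;0 1.5 -17 0 0 0 0"}}

```text
t: 6.3
eef_pos: [0.6022, 0.0508, 0.0562]
tool_rot: [0.0, 0.675, 0.738, -0.0]
contact_force: [-0.1, 0.1, -0.9]
gripper_width: 0.263
```

>>> {"op": "move_arm", "data": {"increments": "0 1.2 -14 0 0 0 0;0 0 0 0 0 0 0;0.6 0 0 0 0 0 0;0.6 0 0 0 0 0 0;0.6 0 0 0 0 0 0;0.6 -1.7 20 0 0 0 0;0.6 -2.2 25 0 0 0 0;0.6 -1.7 20 0 0 0 0"}}

```text
t: 7.3
eef_pos: [0.5975, 0.107, 0.0562]
tool_rot: [-0.0, 0.673, 0.739, 0.0]
contact_force: [0.1, 0.4, 0.2]
gripper_width: 0.601
```

>>> {"op": "move_arm", "data": {"increments": "0.6 -0.9 10 0 0 0 0;0.6 0 0 0 0 0 0;0 0 0 0 0 0 0;0 0 0 0 0 0 0;0 0 0 0 0 0 0;0 0 0 0 0 0 0;0 0 0 0 0 0 0;0 0 0 0 0 0 0"}}

```text
t: 8.3
eef_pos: [0.5972, 0.1131, 0.0565]
tool_rot: [0.0, 0.674, 0.738, -0.0]
contact_force: [-1.7, -3.6, 3.7]
gripper_width: 0.261
```

```bash
python3 look.py w4
python3 - <<'E'
from h import *
p,d=vision.read_camera('top');X=pts('top',d);np.savez('top4.npz',p=p,d=d)
cv2.imwrite('pics/top4.png',cv2.resize(np.clip(p[140:290,140:470,::-1]*1.5,0,255).astype(np.uint8),None,fx=2.4,fy=2.4))
H=X[...,2]
for u in range(296,345):
    q=X[180:215,u];q=q[(q[:,2]>.07)&(q[:,2]<.095)]
    if len(q)>4: print(u,((q[:,0].min()+q[:,0].max())/2).round(4),q[:,1].mean().round(4),q[:,2].max().round(4))
E
```

```text
8.3 [0.59718532 0.11312858 0.05649381] [-1.72025997 -3.63555388  3.70520435] 0.26060282199187906
296 0.6114 0.0041 0.0869
297 0.6193 0.0014 0.0942
298 0.6096 -0.0012 0.0824
299 0.5938 -0.0041 0.0926
300 0.6098 -0.0066 0.0812
301 0.6095 -0.0093 0.0844
302 0.6108 -0.012 0.0836
303 0.6108 -0.0148 0.0842
304 0.6106 -0.0175 0.0843
305 0.6107 -0.0201 0.0864
306 0.611 -0.0228 0.0833
307 0.6109 -0.0255 0.0836
308 0.6109 -0.0282 0.0842
309 0.6127 -0.0309 0.0856
310 0.6137 -0.0336 0.0821
311 0.6128 -0.0363 0.0841
312 0.6124 -0.039 0.0838
313 0.6128 -0.0417 0.0823
314 0.6136 -0.0444 0.083
315 0.6127 -0.0471 0.0844
316 0.6141 -0.0498 0.0836
317 0.6138 -0.0525 0.0812
318 0.6137 -0.0552 0.0821
319 0.6158 -0.0579 0.084
320 0.6139 -0.0606 0.0814
```

View pics/top4.png

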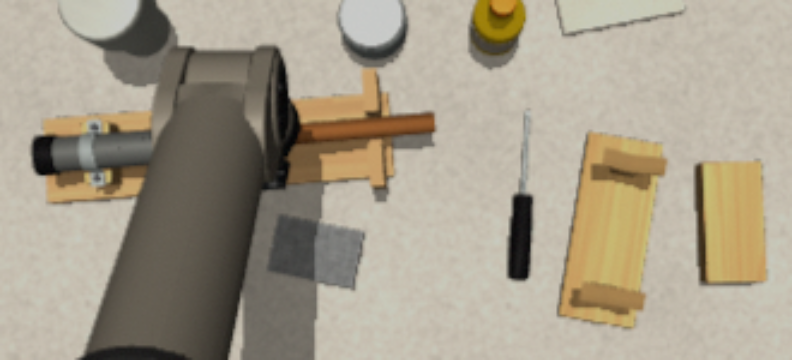

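The second pull also worked. The tip is at y ≈ -0.0615, so the centre is about 71 mm along. The gripper now holds it at about 25 mm for the third pull.

>>> {"op": "move_arm", "data": {"increments": "0 0.9 -10 0 0 0 0;0 1.5 -17 0 0 0 0;0 1.5 -17 0 0 0 0;0 1.5 -17 0 0 0 0;0 1.2 -14 0 0 0 0;0 0 0 0 0 0 0;0 0 0 5 0 0 0;0 0 0 5 0 0 0"}}

```text
t: 9.4
eef_pos: [0.6037, 0.04, 0.0666]
tool_rot: [-0.0, 0.674, 0.739, 0.0]
contact_force: [-0.8, 0.6, 0.7]
gripper_width: 0.26
```

```bash
python3 look.py w5
python3 - <<'E'
from h import *
p,d=vision.read_camera('top');X=pts('top',d)
cv2.imwrite('pics/top5.png',cv2.resize(np.clip(p[140:290,140:470,::-1]*1.5,0,255).astype(np.uint8),None,fx=2.4,fy=2.4))
for u in range(312,360,2):
    q=X[180:215,u];q=q[(q[:,2]>.06)&(q[:,2]<.11)]
    if len(q)>4: print(u,((q[:,0].min()+q[:,0].max())/2).round(4),q[:,1].mean().round(4),q[:,2].max().round(4))
E
```

```text
9.4 [0.60370168 0.03998364 0.06664798] [-0.78367816  0.57912932  0.74843303] 0.2603679400009597
312 0.6142 -0.0392 0.095
314 0.614 -0.0446 0.097
316 0.6143 -0.0499 0.0959
318 0.6142 -0.0552 0.0973
320 0.6143 -0.0606 0.0956
322 0.6153 -0.0659 0.093
324 0.6173 -0.0713 0.0945
326 0.6173 -0.0767 0.0926
328 0.6174 -0.082 0.0932
330 0.6173 -0.0874 0.0929
332 0.6174 -0.0928 0.0927
334 0.6184 -0.0981 0.0942
336 0.6204 -0.1035 0.0923
338 0.6204 -0.1089 0.0927
340 0.6202 -0.1142 0.0938
342 0.6205 -0.1196 0.0948
344 0.6205 -0.125 0.0954
346 0.6218 -0.1304 0.0924
```

View pics/w5.png

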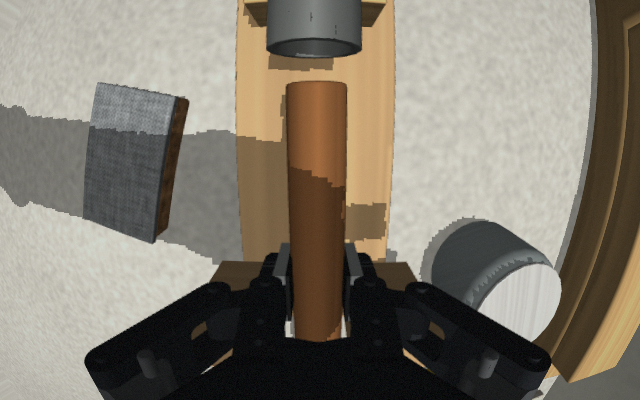

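The dowel is free: its tail shows at row 82, clear of the pipe mouth at row 55, and it sits level in the jaws. Its centre is about 44 mm ahead of the grip. Lifting now.

>>> {"op": "move_arm", "data": {"increments": "0 0 0 12 0 0 0;0 0 0 20 0 0 0;0 0 0 25 0 0 0;0 0 0 25 0 0 0;0 0 0 25 0 0 0;0 0 0 20 0 0 0;0 -5 -10 10 0 0 0.04;0 -10 -20 0 0 0 0.08"}}

```text
t: 10.5
eef_pos: [0.5897, 0.0096, 0.2058]
tool_rot: [0.001, 0.627, 0.779, 0.001]
contact_force: [0.5, -0.3, -1.1]
gripper_width: 0.26
```

>>> {"op": "move_arm", "data": {"increments": "0 -18 -36 0 0 0 0.14;0 -18 -36 0 0 0 0.15;0 -18 -36 0 0 0 0.15;0 -18 -36 0 0 0 0.15;0 -18 -36 0 0 0 0.15;0 -18 -36 0 0 0 0.15;0 -18 -36 0 0 0 0.15;0 -10 -20 0 0 0 0.1"}}

```text
t: 11.5
eef_pos: [0.4513, -0.2656, 0.2049]
tool_rot: [0.001, 0.109, 0.994, -0.0]
contact_force: [0.9, 0.5, -0.5]
gripper_width: 0.262
```

```bash
cat > dow.py <<'E'
from h import *
o=bot.get_obs();p,d=vision.read_camera('top');X=pts('top',d)
print(o['eef_pos'],o['tool_rot'],o['q'],o['gripper_width'])
cv2.imwrite('pics/top_%.2f.png'%o['t'],cv2.resize(np.clip(p[140:320,300:520,::-1]*1.5,0,255).astype(np.uint8),None,fx=3,fy=3))
hsv=cv2.cvtColor(p,cv2.COLOR_RGB2HSV);print('pics/top_%.2f.png'%o['t'])
p,d=vision.read_camera('wrist');cv2.imwrite('pics/w_%.2f.png'%o['t'],p[:,:,::-1])
p,d=vision.read_camera('scene');cv2.imwrite('pics/s_%.2f.png'%o['t'],cv2.resize(np.clip(p[100:260,180:400,::-1]*1.3,0,255).astype(np.uint8),None,fx=3,fy=3))
E
python3 dow.py
```

```text
[ 0.4513199  -0.26557509  0.20488054] [ 7.08317973e-04  1.09381811e-01  9.93999433e-01 -4.95505755e-04] [ 0.12771933  0.26197222  0.33895517  1.9632567  -0.10693005  0.93171954
  1.8713213 ] 0.2617925322525976
pics/top_11.50.png
```

View pics/top_11.50.png

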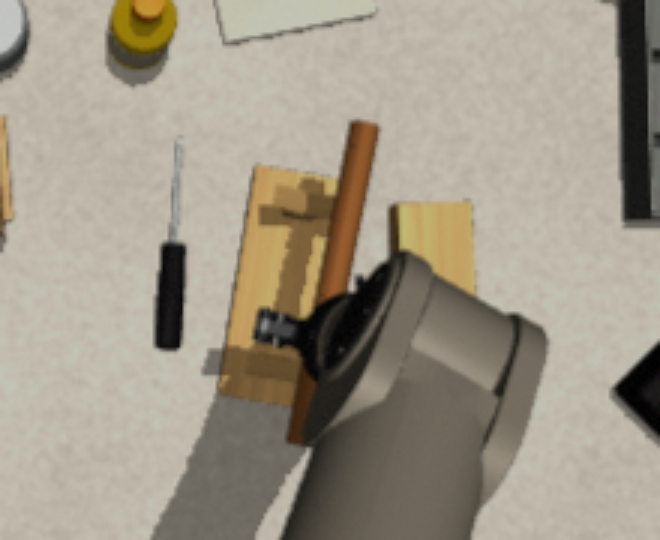

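View pics/w_11.50.png

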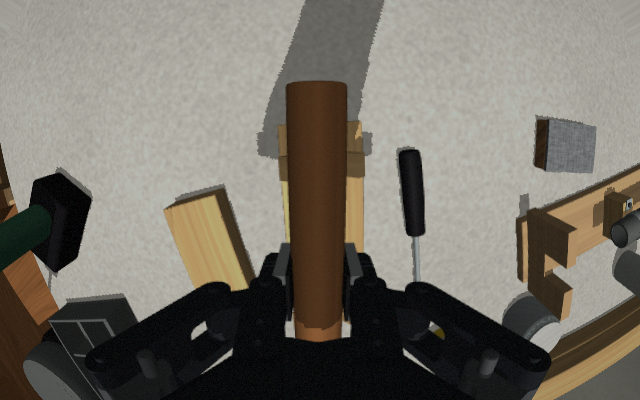

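View pics/s_11.50.png

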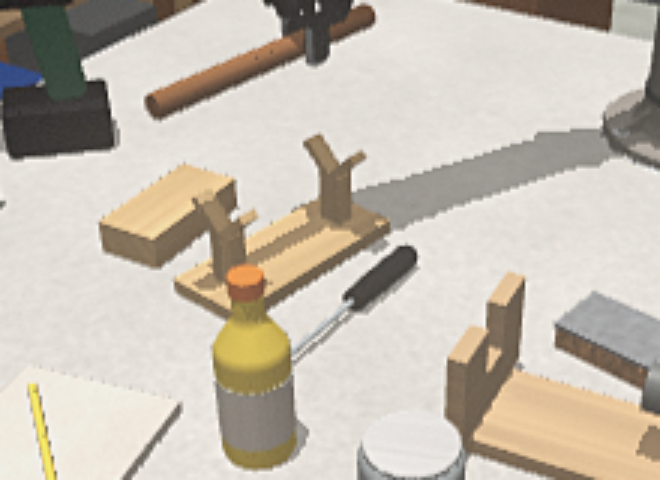

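The dowel is held level above the cradle and needs about 3° more yaw. I'll measure it directly.

```bash
cat > md.py <<'E'
from h import *
import sys
lo,hi=float(sys.argv[1]),float(sys.argv[2])
o=bot.get_obs();p,d=vision.read_camera('top');X=pts('top',d)
hsv=cv2.cvtColor(p,cv2.COLOR_RGB2HSV)
m=(X[...,2]>lo)&(X[...,2]<hi)&(hsv[...,0]<16)&(hsv[...,1]>110)
m[:,:380]&=True
m[:150]=0;m[300:]=0;m[:,:360]=0;m[:,:][:,460:]=0
n,l,s,c=cv2.connectedComponentsWithStats(m.astype(np.uint8))
ax=np.array([.986,-.1645]);seat=np.array([.4959,-.2707])
for i in range(1,n):
    if s[i,4]<12: continue
    q=X[l==i]; al=(q[:,:2]-seat)@ax; la=(q[:,:2]-seat)@np.array([.1645,.986])
    print(s[i],'along %.4f %.4f'%(al.min(),al.max()),'zmax',np.percentile(q[:,2],95).round(4))
    if s[i,4]>60:
        C=[]
        for t in np.arange(al.min()+.006,al.max()-.006,.008):
            k=abs(al-t)<.005
            if k.sum()>3:C.append([t,(la[k].min()+la[k].max())/2,np.percentile(q[k,2],90)])
        C=np.array(C);print(C.round(4).tolist());print('lateral fit',np.polyfit(C[:,0],C[:,1],1),'z fit',np.polyfit(C[:,0],C[:,2],1))
print(o['t'],o['eef_pos'])
E
python3 md.py .18 .26
```

```text
[405 180  21  61 538] along -0.0148 0.1316 zmax 0.2329
[[-0.0088, 0.003, 0.2343], [-0.0008, -0.002, 0.2338], [0.0072, -0.0037, 0.2329], [0.0152, -0.0037, 0.233], [0.0232, -0.0037, 0.2322], [0.0312, -0.0044, 0.2324], [0.0392, -0.0048, 0.2319], [0.0472, -0.0045, 0.2317], [0.0552, -0.0052, 0.2324], [0.0632, -0.0067, 0.2308], [0.0712, -0.006, 0.2321], [0.0792, -0.008, 0.2305], [0.0872, -0.0079, 0.2316], [0.0952, -0.0075, 0.2313], [0.1032, -0.0086, 0.2295], [0.1112, -0.0086, 0.23], [0.1192, -0.0087, 0.2303]]
lateral fit [-0.06734836 -0.00164477] z fit [-0.02940031  0.23342386]
[395 261   9  27 111] along -0.1247 -0.0652 zmax 0.2369
[[-0.1187, 0.0094, 0.2363], [-0.1107, 0.0101, 0.2358], [-0.1027, 0.0095, 0.2376], [-0.0947, 0.0094, 0.2351], [-0.0867, 0.0072, 0.2344], [-0.0787, 0.0075, 0.2358]]
lateral fit [-0.06452679  0.00248308] z fit [-0.03220768  0.2326642 ]
11.65 [ 0.45216937 -0.26431939  0.20454985]
```

>>> {"op": "move_arm", "data": {"increments": "0 -1 0 -10 0 0 0.03;0 -1 0 -15 -0.004 -0.025 0.03;0 -1 0 -15 0 0 0;0 0 0 -15 0 0 0;0 0 0 -15 0 0 0;0 0 0 -15 0 0 0;0 0 0 -15 0 0 0;0 0 0 0 0 0 0"}}

```text
t: 12.7
eef_pos: [0.4488, -0.2627, 0.102]
tool_rot: [0.011, 0.08, 0.997, -0.0]
contact_force: [0.3, 0.5, -1.4]
gripper_width: 0.26
```

```bash
python3 md.py .11 .16;python3 dow.py
```

```text
[395 186  17  57 473] along -0.0214 0.1276 zmax 0.1323
[[-0.0154, 0.0045, 0.1318], [-0.0074, 0.0017, 0.1314], [0.0006, 0.0018, 0.1328], [0.0086, 0.0012, 0.1309], [0.0166, 0.0019, 0.1316], [0.0246, 0.0012, 0.1311], [0.0326, 0.0019, 0.1319], [0.0406, 0.0016, 0.1314], [0.0486, 0.0015, 0.1321], [0.0566, 0.0018, 0.1306], [0.0646, 0.0022, 0.1304], [0.0726, 0.0013, 0.1319], [0.0806, 0.0018, 0.1315], [0.0886, 0.0032, 0.131], [0.0966, 0.0026, 0.131], [0.1046, 0.0023, 0.1317], [0.1126, 0.0023, 0.1315], [0.1206, 0.0017, 0.1308]]
lateral fit [-0.00036463  0.00204573] z fit [-0.00480758  0.13166081]
12.7 [ 0.44881849 -0.26268696  0.10195705]
[ 0.44932111 -0.26298894  0.10275111] [ 1.20305959e-02  7.99274665e-02  9.96727857e-01 -6.66625330e-04] [ 0.18225574  0.39445248  0.28442867  2.06704457 -0.18420889  0.67966106
  1.99797833] 0.26572967112557844
pics/top_12.75.png
```

The dowel is now aligned (yaw error about 0) and level, with its centre within about 2 mm. Lowering slowly.

>>> {"op": "move_arm", "data": {"increments": "0 1 -2 -6 0 0 0;0 0 0 -6 0 0 0;0 0 0 -5 0 0 0;0 0 0 -3 0 0 0;0 0 0 -2 0 0 0;0 0 0 -1 0 0 0;0 0 0 -1 0 0 0;0 0 0 0 0 0 0"}}

```text
t: 13.9
eef_pos: [0.4506, -0.265, 0.0793]
tool_rot: [0.013, 0.08, 0.997, -0.001]
contact_force: [1.2, 1.3, -1.0]
gripper_width: 0.265
```

```bash
python3 md.py .085 .13;python3 dow.py
```

```text
[395 187  16  55 449] along -0.0183 0.1294 zmax 0.1098
[[-0.0123, 0.0015, 0.11], [-0.0043, -0.0007, 0.1099], [0.0037, -0.0009, 0.1091], [0.0117, -0.0003, 0.1092], [0.0197, -0.0005, 0.1092], [0.0277, -0.0001, 0.1091], [0.0357, 0.0007, 0.1084], [0.0437, -0.0005, 0.109], [0.0517, 0.0002, 0.1093], [0.0597, -0.0004, 0.109], [0.0677, -0.0003, 0.1083], [0.0757, -0.0005, 0.1083], [0.0837, 0.0002, 0.1092], [0.0917, 0.0012, 0.109], [0.0997, 0.0005, 0.1091], [0.1077, 0.0012, 0.1085], [0.1157, -0.0009, 0.1089]]
lateral fit [ 0.00307511 -0.00014168] z fit [-0.00677213  0.10938708]
[389 279   4   5  14] along -0.1278 -0.1183 zmax 0.1108
13.9 [ 0.45064631 -0.26503889  0.0793142 ]
[ 0.45070615 -0.26505515  0.07937763] [ 1.27043535e-02  7.98419264e-02  9.96726242e-01 -8.14910421e-04] [ 0.19934291  0.43575545  0.26901099  2.07562383 -0.20460293  0.6295641
  2.01852339] 0.2594504427872464
pics/top_13.95.png
```

>>> {"op": "move_arm", "data": {"increments": "0 0 0 -1 0 0 0;0 0 0 -1 0 0 0;0 0 0 -1 0 0 0;0 0 0 -0.5 0 0 0;0 0 0 -0.5 0 0 0;0 0 0 -0.5 0 0 0;0 0 0 0 0 0 0;0 0 0 0 0 0 0"}}

```text
t: 15.1
eef_pos: [0.4508, -0.2649, 0.0755]
tool_rot: [0.013, 0.08, 0.997, -0.001]
contact_force: [-2.9, 2.9, 9.3]
gripper_width: 0.265
```

```bash
python3 md.py .085 .13; python3 dow.py
```

```text
[394 187  17  55 444] along -0.0186 0.1296 zmax 0.106
[[-0.0126, 0.0024, 0.1043], [-0.0046, -0.0003, 0.1056], [0.0034, -0.0001, 0.1057], [0.0114, -0.0007, 0.1054], [0.0194, -0.0001, 0.1051], [0.0274, -0.0008, 0.1046], [0.0354, -0.0001, 0.1052], [0.0434, -0.0004, 0.1043], [0.0514, -0.0003, 0.1076], [0.0594, -0.0009, 0.104], [0.0674, -0.0009, 0.1048], [0.0754, -0.0019, 0.1051], [0.0834, -0.0003, 0.1048], [0.0914, 0.0, 0.1046], [0.0994, 0.0008, 0.1036], [0.1074, 0.0005, 0.1054], [0.1154, -0.0011, 0.1049], [0.1234, -0.0008, 0.1037]]
lateral fit [-6.17763305e-03  5.14617028e-05] z fit [-0.00654951  0.10527523]
[389 279   4   4  14] along -0.1265 -0.1185 zmax 0.1058
15.1 [ 0.45080305 -0.2648685   0.07550454]
[ 0.45079534 -0.26487767  0.07548109] [ 1.28121949e-02  7.99270825e-02  9.96718224e-01 -5.39421056e-04] [ 0.20212846  0.44231516  0.26581541  2.07747215 -0.20844102  0.62128549
  2.0216177 ] 0.26078491766318146
pics/top_15.15.png
```

Contact force is 9 N upward and the dowel's top is at 0.105, so it is seated. Releasing and retreating straight up.

>>> {"op": "move_arm", "data": {"increments": "0.35 0 0 0 0 0 0;0.5 0 0 0 0 0 0;0.65 0 0 0 0 0 0;0.7 0 0 0 0 0 0;0.7 0 0 0 0 0 0;0.7 0 0 10 0 0 0;0.7 0 0 15 0 0 0;0.7 0 0 25 0 0 0"}}

```text
t: 16.3
eef_pos: [0.4504, -0.265, 0.1258]
tool_rot: [0.012, 0.08, 0.997, -0.001]
contact_force: [0.2, -1.2, -0.1]
gripper_width: 0.697
```

>>> {"op": "move_arm", "data": {"increments": "0.7 0 0 30 0 0 0;0.7 0 0 30 0 0 0;0.7 0 0 30 0 0 0;0.7 -10 -20 10 0 0 0;0.7 -20 -40 0 0 0 0;0.7 -20 -40 0 0 0 0;0.7 -10 -20 0 0 0 0;0.7 0 0 0 0 0 0"}}

```text
t: 17.3
eef_pos: [0.3894, -0.3868, 0.226]
tool_rot: [0.013, 0.082, 0.997, -0.001]
contact_force: [-0.0, -0.2, 0.1]
gripper_width: 0.699
```

```bash
python3 md.py .085 .13; python3 dow.py; ls pics | tail -3
```

```text
[388 187  23  97 823] along -0.1274 0.1294 zmax 0.1055
[[-0.1214, 0.0011, 0.1056], [-0.1134, 0.0001, 0.1055], [-0.1054, 0.001, 0.1053], [-0.0974, 0.0003, 0.1048], [-0.0894, 0.0013, 0.1048], [-0.0814, -0.0, 0.1051], [-0.0734, -0.0014, 0.1059], [-0.0654, -0.0001, 0.1051], [-0.0574, 0.0011, 0.1035], [-0.0494, -0.0003, 0.1044], [-0.0414, 0.0005, 0.104], [-0.0334, -0.0001, 0.105], [-0.0254, 0.001, 0.1048], [-0.0174, -0.0003, 0.1042], [-0.0094, 0.0005, 0.1051], [-0.0014, 0.0001, 0.1051], [0.0066, 0.0004, 0.104], [0.0146, 0.0005, 0.1046], [0.0226, 0.0002, 0.1045], [0.0306, -0.0001, 0.1055], [0.0386, 0.0004, 0.1041], [0.0466, -0.0003, 0.1044], [0.0546, 0.0003, 0.1049], [0.0626, 0.0002, 0.1038], [0.0706, -0.0002, 0.1043], [0.0786, -0.0006, 0.1042], [0.0866, 0.0002, 0.1043], [0.0946, -0.0004, 0.1053], [0.1026, -0.0003, 0.1046], [0.1106, -0.0006, 0.105], [0.1186, -0.0008, 0.105]]
lateral fit [-0.00391052  0.00011161] z fit [-0.00238363  0.10472066]
17.3 [ 0.3894462  -0.38679088  0.22596268]
[ 0.3905327  -0.38519364  0.22563796] [ 1.30772813e-02  8.05533184e-02  9.96664123e-01 -8.79202475e-04] [ 0.33933113  0.27324447  0.40307347  1.90372178 -0.14629331  0.96852306
  2.21923077] 0.6960304652297465
pics/top_17.35.png
w_13.95.png
w_15.15.png
w_17.35.png
```

View pics/s_17.35.png

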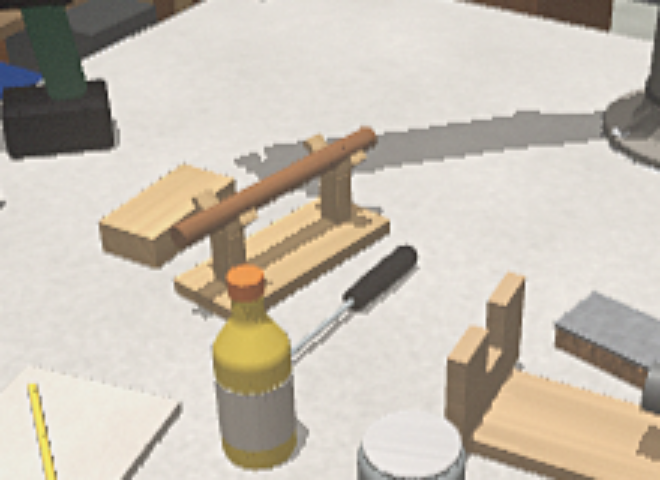

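```bash
python3 -c "
from station import bot;print(bot.hand_in())"
```

```text
the job is handed in; nothing more can be done
None
```

The dowel is out of the pipe and lying across both rests of the cradle, let go, and I handed the job in at about 17.5 s. The hand-in gave no verdict.

I drew it out in three pulls with two fresh holds. After the first pull about 125 mm showed, with its centre about -5 mm from the mouth. I then carried it over, lowered it until it touched with about 9 N, and let go.

- **Position:** the last top-camera measurement put the dowel's centre about 1 mm from the middle along its length and about 0.1 mm off sideways.
- **Alignment and height:** its axis was about 0.2° from the cradle's. Its top was at 0.105 m against an expected 0.104 m, within the camera's 2 mm accuracy.
- **Clearance and bystanders:** the arm had backed off and was touching nothing. The last scene picture covered the area around the cradle and board, and nothing in it looked moved. I did not measure the bystanders again, and the tumbler was outside that view.

No check failed. While it was held over the cradle the dowel was about 4° off in yaw and 2° in pitch, which I corrected before lowering it.

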